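# Clear the jammed pot feeder and feed one pot home

## Robot

A 6-joint arm with a two-finger parallel gripper is mounted at the origin on a cart in front of the work surface, level with it; the furniture and walls round the work are solid. World frame = base frame: x ahead of the robot, y to its left, z up, the work surface at z = 0. Lengths are in m, angles in rad, forces in N, time in s.
With the tool pointing down it reaches from about 0.325 to 0.9 m from the base axis. Payload 3.5 kg.
Tool frame: the origin (TCP) lies at the very end of the fingers, on their centre line; the grasp point (between the pads) lies 19 mm behind it; z points along the fingers, y is the line along which they close (so a half turn about z gives the same grasp; the last joint's range is limited). The gripper opens to 85 mm and grips with 20 to 120 N. Pads are 22 mm wide; open, the fingers measure 114 mm over their backs; the gripper's body (76 mm by 85 mm) begins 54 mm behind the grasp point. The pads swing forward as they close: fully open they stand 13 mm farther back than shut.
Start: joints at [-1.419, 0.276, -0.026, 1.268, 0, 1.467], TCP at [0.158, -0.605, 0.231] pointing down, gripper open.
Joint ranges: [-3.12, 3.12], [-0.85, 1.88], [-1.08, 1.24], [-1.95, 2.15], [-1.57, 1.53], [-3.14, 3.14]. Speed limits (rad/s): [2.57, 2.57, 3.14, 3.14, 3.14, 3.14].

## Interface

Orientations are given as a unit quaternion [w, x, y, z].
In Python, from plant import arm gives the robot as it stands.
- The arm moves only by the shell command python3 -m inch 'ROWS'. ROWS is a JSON object of lists of equal length, an entry for each row: "slide": the shift along the tool's x, y, z in cm, a list of three; "rot": the turn, a rotation vector about the tool's x, y, z in degrees, a list of three; "fingers": the gripper command: -1 is fully open, 1 is shut, values between are in proportion. A call has 1 to 20 rows; each row shifts and turns the commanded pose from where the row before left it, along the tool's axes as they then stand; what a row does not reach is not made up. A row lasts 1/8 s, in which the tool goes at most 62.5 mm and 10.7 degrees, less where a joint would pass 70% of its speed; a pose out of reach is approached as far as the arm can. A call is refused whole if a number of a shift passes 6.25 or a number of a turn 10.7, either way. A call with a gripper value outside its range is refused whole. The fingers move at their own pace and stop on an object; the grip force is fixed at half the most. Time passes only in rows, so rows that do not move let the fingers close. It gives the time, the measured TCP pose, the force, the opening and the grip force at its end, in the units of the state.
- arm.observe(): the state, without advancing time (a new reading comes with each control period).
- arm.snapshot(name): name is "scene" or "side" or "wrist"; returns the picture (420x560x3 uint8, red, green, blue); there is no depth.
- arm.camera_info(name): a dict with "camera_matrix" (3x3 intrinsics, pixels), "k1" (the pictures are not rectified: a ray, as slopes to the right and down, at radius r is drawn at 1 + k1 r^2 times it, then the intrinsics apply), "xyz" and "rotation" of the camera in the world; the wrist camera has in their place "hand_eye" (4x4, takes a point from camera to tool coordinates, whose origin is the TCP and whose axes are the flange's). Camera axes: x right, y down, z forward; pixel columns grow to the right and rows downward; lengths in m; the calibration is good to about 2 mm. A picture is of the moment at which its call begins: read the wrist's pose just before it. camera_info takes no time and is no camera call.
- arm.sign_off(): hands the job in; it is judged then, once.
Trained networks look in the newest picture that a camera, given by its name, has taken for a name from the list of things; names that differ only in an ending like _2 or _b are one class to them, and where a whole thing is asked for, a point or a joint stands for the part that bears it (a point fixed in the world has none). Each returns a list of dicts, best first, with "score" (0 to 1); they miss things now and then, are a little off and sometimes report something else, mostly with a low value. They report only what shows in the picture. A call takes as long as a camera call. They do not tell look-alikes from the thing itself.
- arm.silhouettes(thing, camera): "pixels" (420x560 bool, what is visible of it) and "uv" ([column, row] in pixels, amid what is visible of it).
The state is a dict: "clock": time; "joints": joint angles; "qd": joint speeds; "joint_torque": joint torques, N m; "tool_pos": TCP position; "orientation": TCP orientation; "force": force on the tool from outside, world axes, zero at the start; "torque": the same for the moment, N m; "finger_gap": opening from 0.0 (shut) to 1.0 (fully open); "gripper_force": force on a finger pad.
Only numpy, scipy, OpenCV 4.12 (cv2) and the standard library are available. Lean on these libraries where they do the work, as an engineer would, in place of code of your own. Each camera call takes 0.05 s, during which the arm holds its last target. There are 200 camera calls.

## Task

The feed tray is jammed: the wide pot, too big for the lane, is lodged in the mouth of the funnel, and the small pot stands stuck behind it. With light pushes only (well under 20 N; do not grip or lift the pots) nudge the wide pot back past the small one until it stands wholly in the straight-sided pen at the rear of the tray, then push the small pot through the mouth and along the lane against the plunger of the end stop until the plunger is pressed fully in. Keep both pots upright, leave them standing there untouched, and do not disturb the things standing around.

Things in the scene. Friction and masses are not known exactly. Their poses are not given: they have to be found in the camera images.
- feed_tray: Fixed metal tray on the worktop: pen, funnel, lane in a row. Origin on the worktop under the middle of the mouth (narrow end of the funnel, start of the lane); x along the lane in the feed direction (pen to end stop), y to the left of it, z up. Slippery floor, its top 4 mm above the worktop; walls 5 mm thick, their tops 16 mm above the worktop. Robot may touch it, not harder than 25 N.
- pen (a point): Middle of the floor of the straight-sided pen at the rear of the tray. Pen: tray x from -187 mm (rear wall) to -90 mm (where the funnel begins), inner faces at tray y = +-70 mm, open towards the funnel. Axes as the tray's.
- mouth (a point): Middle of the mouth on the tray floor (tray x = 0). Funnel before it: tray x from -90 to 0 mm, its straight inner faces narrow from y = +-70 mm to +-24 mm (27 degrees to the x axis). While the wide pot plugs the mouth, pushing it or the small pot forward only wedges them. Axes as the tray's.
- lane (a point): Middle of the lane on the tray floor. Lane: tray x from 0 to 97 mm, 48 mm wide (inner faces y = +-24 mm). At its far end a grey end stop block stands across it (48 mm wide, top of its clamp knob 54 mm above the worktop), clamped at another place each time, not reported: the face of its plunger plate, while out, lies anywhere from tray x = 70 to 94 mm.
- wide_pot: The wide pot, squat and round, white plastic with an aluminium screw lid: 52 mm in diameter, 40 mm high, 120 g (+-30 %); the lid (from 26 mm up) is 2 mm narrower. Origin at the centre of its underside, z up. It starts lodged in the mouth, its axis about 12 mm behind it, standing on the tray floor. It does not fit into the 48 mm lane; there is free room in front of it, in the lane.
- small_pot: The small pot, of the same kind: 43 mm in diameter, 36 mm high, 80 g (+-30 %); the lid (from 24 mm up) is 2 mm narrower. Origin at the centre of its underside, z up. It starts in the funnel close behind the wide pot, on the left or the right side; the wide pot just passes it on the other side. It fits into the lane with 5 mm to spare. Being round it slips sideways off a pusher.
- plunger (a joint): The push-in plunger of the end stop, in m: 0 = fully out, as it starts, 0.010 = pressed fully in (hard limit). Its face is an upright plate 26 mm wide, 8 to 36 mm above the worktop, in the middle of the lane. It moves along the feed direction against steady friction of about 4 N, has no spring and stays where it is pushed; beyond 0.010 the force rises steeply.
- gel_jar: Bystander: jar with a white lid, 50 mm in diameter, 66 mm high, on the worktop to the robot's right of the tray. Origin at the centre of its underside.
- black_cap_vial: Bystander: glass vial with a black cap, 32 mm in diameter, 50 mm high, on the worktop to the robot's right of the tray. Origin at the centre of its underside.
- weigh_boat: Bystander: white weighing boat, 67 x 67 x 16 mm, on the worktop to the robot's right of the tray. Origin at the centre of its underside.
Mind the look-alikes: they are no part of the job. What is shaped like the wide_pot but brown or yellow is not meant.

How it is judged:
On the way, in this order (a step that is already met when the one before it is completed fails the run):
1. the wide pot has been nudged back into the pen (its axis at least 105 mm behind the mouth) while the small pot is still behind the mouth (x of wide_pot in the frame of feed_tray below -0.105 m and x of small_pot in the frame of feed_tray below -0.01 m), for 0.2 s.
2. the small pot, in the lane, presses (over 1.5 N) on the plunger, which is in by at least 8.5 mm (value of joint plunger above 0.0085 m and contact force between small_pot and feed_tray above 1.5 N and x of small_pot in the frame of feed_tray above 0.05 m), for 0.05 s.
At the end, for the whole second after the job is handed in: The plunger is in by at least 8.5 mm of its 10 mm; the small pot stands upright at rest in the lane before it, its axis at least 50 mm past the mouth and within 6 mm of the lane's middle; the wide pot stands upright at rest on the tray floor in the pen, its axis at least 105 mm behind the mouth (value of joint plunger above 0.0085 m and x of small_pot in the frame of feed_tray above 0.05 m and y of small_pot in the frame of feed_tray between -0.006 and 0.006 m and z of each of small_pot, wide_pot in the frame of feed_tray below 0.008 m and angle between each of small_pot, wide_pot's own z axis and vertical below 0.1 rad and linear speed of each of small_pot, wide_pot below 0.01 m/s and x of wide_pot in the frame of feed_tray between -0.187 and -0.105 m and y of wide_pot in the frame of feed_tray between -0.07 and 0.07 m); the robot touches nothing.
It fails at once if the robot pushes or squeezes the small pot with more than 20 N (contact force between any of the fingers, the arm and small_pot above 20 N).
It fails at once if the robot pushes or squeezes the wide pot with more than 20 N (contact force between any of the fingers, the arm and wide_pot above 20 N).
It fails at once if the robot presses on the tray or its end stop with more than 25 N (contact force between any of the fingers, the arm and feed_tray above 25 N).
It fails at once if a pot is lifted or tipped (raised by over 15 mm or leaning over 0.4 rad) (z of any of small_pot, wide_pot in the frame of feed_tray above 0.019 m or angle between any of small_pot, wide_pot's own z axis and vertical above 0.4 rad).
It fails at once if a bystander is moved by more than 15 mm (distance of any of gel_jar, black_cap_vial, weigh_boat from where it was at the start of the episode above 0.015 m).
It also fails if it takes over 54 s, if anything falls off the work surface, if the arm or the gripper's body presses on something with over 40 N, if the wrist force passes 120 N, or if a joint passes its speed limit or range.

## Working session

There is one attempt and no reset: what is moved stays moved. The work goes in short steps, Python scripts to look and compute and a shell command to move; the robot and the scene stay as the last step left them, time stands still between calls to the robot, and variables do not carry over. Pictures are saved under pics/ and viewed, at most 10 in all, crops included, and the job is handed in when it is done.

```bash
ls; mkdir -p pics; python3 - <<'E'
from plant import arm
import cv2,numpy as np
print(arm.observe())
for n in("scene","side","wrist"):
    print(n,arm.camera_info(n))
a=arm.snapshot("scene");b=arm.snapshot("side")
for n,i in(("scene",a),("side",b)): cv2.imwrite(f"pics/{n}0.png",i[:,:,::-1])
for c in("scene","side"):
  for t in("feed_tray","wide_pot","small_pot","plunger","gel_jar","black_cap_vial","weigh_boat"):
    for d in arm.silhouettes(t,c)[:3]: 
        ys,xs=np.nonzero(d["pixels"]); print(c,t,round(d["score"],2),d["uv"],xs.min(),xs.max(),ys.min(),ys.max())
E
```

```text
pics
{'clock': 0.0, 'joints': array([-1.41941507e+00,  2.77121866e-01, -2.79234889e-02,  1.26799764e+00,
       -8.54515481e-06,  1.46739253e+00]), 'qd': array([-0.00187288, -0.00018022, -0.00074986, -0.00027845, -0.00036766,
       -0.000515  ]), 'joint_torque': array([ 1.31973480e-03, -4.45509839e+01,  2.95205158e+01,  1.64658768e-02,
        1.00927432e-04,  1.43181654e-05]), 'tool_pos': array([ 0.157388  , -0.6040338 ,  0.23014655]), 'orientation': array([-1.12290613e-03,  9.91895914e-01,  1.27048158e-01, -3.12160631e-05]), 'force': array([ 0.38639774, -0.22085853, -0.83917932]), 'torque': array([-0.01201682, -0.04440742, -0.01431032]), 'gripper_force': 0.0, 'finger_gap': 0.9966990721153346}
scene {'camera_matrix': array([[458.90098018,   0.        , 280.01219621],
       [  0.        , 458.90098018, 213.90599078],
       [  0.        ,   0.        ,   1.        ]]), 'k1': -0.07288445828289138, 'xyz': array([-0.40937229, -0.65347003,  0.59171372]), 'rotation': array([-0.45704672,  0.73940783, -0.42744665,  0.24834195])}
side {'camera_matrix': array([[480.65990481,   0.        , 2
[... 1166 characters left out ...]
.8, 249.4] 374 388 235 258
scene black_cap_vial 0.3 [259.3, 221.8] 206 331 193 255
scene weigh_boat 0.63 [350.7, 271.7] 334 369 260 282
side feed_tray 0.68 [258.9, 240.0] 208 303 183 277
side wide_pot 0.73 [233.1, 298.8] 222 244 286 311
side wide_pot 0.68 [266.4, 221.2] 257 275 209 229
side wide_pot 0.56 [240.9, 180.7] 231 247 173 192
side small_pot 0.78 [251.5, 226.5] 241 256 218 236
side small_pot 0.53 [256.7, 243.7] 208 303 183 277
side plunger 0.58 [280.7, 200.4] 278 286 194 203
side gel_jar 0.82 [267.3, 141.2] 259 274 132 155
side black_cap_vial 0.59 [292.0, 155.4] 286 296 148 165
side black_cap_vial 0.55 [268.8, 142.1] 259 274 132 155
side weigh_boat 0.64 [322.3, 165.5] 311 335 161 176
```

```bash
python3 - <<'E'
import cv2,numpy as np
a=cv2.imread("pics/scene0.png")[150:310,160:440];b=cv2.imread("pics/side0.png")[110:330,180:360]
cv2.imwrite("pics/c1.png",cv2.resize(a,None,fx=2.8,fy=2.8,interpolation=cv2.INTER_CUBIC))
cv2.imwrite("pics/c2.png",cv2.resize(b,None,fx=2.7,fy=2.7,interpolation=cv2.INTER_CUBIC))
E
```

```text
(no output)
```

View pics/c1.png

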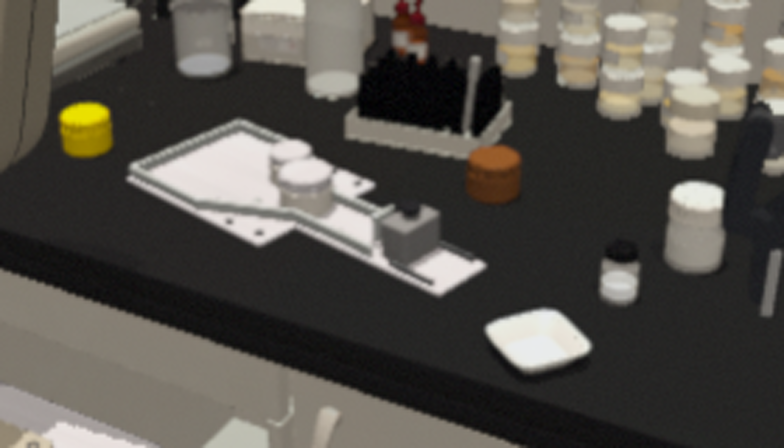

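View pics/c2.png

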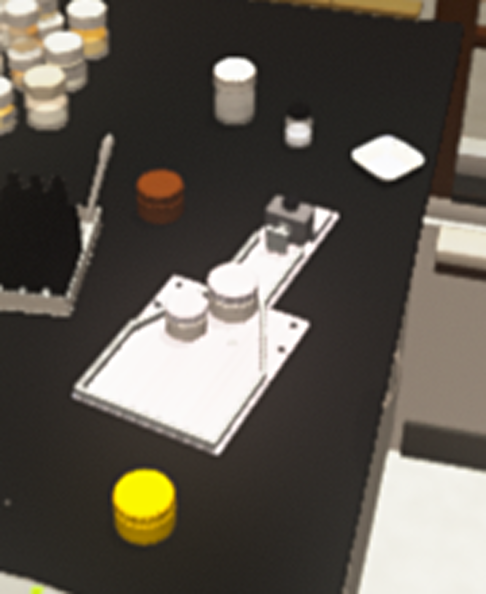

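```bash
cat > h.py <<'E'
import numpy as np,cv2
from scipy.spatial.transform import Rotation as R
from plant import arm
def q(w): return R.from_quat([w[1],w[2],w[3],w[0]])
def pose(n,st=None):
    i=arm.camera_info(n)
    if n!="wrist": return i["camera_matrix"],i["k1"],q(i["rotation"]).as_matrix(),i["xyz"]
    st=st or arm.observe(); T=np.eye(4);T[:3,:3]=q(st["orientation"]).as_matrix();T[:3,3]=st["tool_pos"]
    T=T@i["hand_eye"]; return i["camera_matrix"],i["k1"],T[:3,:3],T[:3,3]
def ray(P,uv):
    K,k,Rm,c=P
    n=cv2.undistortPoints(np.array([[uv]],float),K,np.array([k,0,0,0.]))[0,0]
    return c,Rm@np.array([n[0],n[1],1])
def onz(P,uv,z):
    c,d=ray(P,uv); return c+d*(z-c[2])/d[2]
def proj(P,X):
    K,k,Rm,c=P
    p=(np.atleast_2d(X)-c)@Rm
    return cv2.projectPoints(p,np.zeros(3),np.zeros(3),K,np.array([k,0,0,0.]))[0][:,0]
E
python3 - <<'E'
from h import *
a,b=pose("scene"),pose("side")
f=lambda u,v:(160+u/2.8-.3,150+v/2.8-.3)
g=lambda u,v:(180+u/2.7-.3,110+v/2.7-.3)
for n,pa,pb,z in [("wide lid",f(306,172),g(232,277),.044),("small lid",f(292,150),g(186,299),.040),("rear R corner",f(131,170),g(215,445),.016),("rear L corner",f(240,123),g(76,394),.016),("vial",f(622,250),g(299,110),.05),("boat",f(538,340),g(388,156),.01),("jar",f(697,197),g(236,70),.066),("knob",f(411,209),g(290,200),.054),("brown",f(495,158),g(160,182),.04)]:
    print(n,onz(a,pa,z).round(3),onz(b,pb,z).round(3))
E
```

```text
wide lid [ 0.495 -0.066  0.044] [ 0.499 -0.068  0.044]
small lid [ 0.536 -0.025  0.04 ] [ 0.536 -0.029  0.04 ]
rear R corner [0.463 0.121 0.016] [0.466 0.129 0.016]
rear L corner [0.607 0.088 0.016] [0.607 0.099 0.016]
vial [ 0.488 -0.378  0.05 ] [ 0.493 -0.371  0.05 ]
boat [ 0.389 -0.348  0.01 ] [ 0.383 -0.362  0.01 ]
jar [ 0.578 -0.413  0.066] [ 0.58  -0.412  0.066]
knob [ 0.462 -0.196  0.054] [ 0.467 -0.193  0.054]
brown [ 0.613 -0.207  0.04 ] [ 0.615 -0.207  0.04 ]
```

```bash
python3 -m inch '{"slide":[[3.3,-3.13,0],[3.3,-3.13,0],[3.3,-3.13,0],[3.3,-3.13,0],[3.3,-3.13,0],[3.3,-3.13,0],[3.3,-3.13,0],[3.3,-3.13,0],[3.3,-3.13,0],[3.3,-3.13,0],[3.3,-3.13,0],[3.3,-3.13,0],[3.3,-3.13,0],[3.3,-3.13,0],[0,0,0],[0,0,0],[0,0,0],[0,0,0],[0,0,0],[0,0,0]],"rot":[[0,0,0],[0,0,0],[0,0,0],[0,0,0],[0,0,0],[0,0,0],[0,0,0],[0,0,0],[0,0,0],[0,0,0],[0,0,0],[0,0,0],[0,0,0],[0,0,0],[0,0,-10.4],[0,0,-10.4],[0,0,-10.4],[0,0,-10.4],[0,0,-10.4],[0,0,-10.4]],"fingers":[0.43,0.43,0.43,0.43,0.43,0.43,0.43,0.43,0.43,0.43,0.43,0.43,0.43,0.43,0.43,0.43,0.43,0.43,0.43,0.43]}'
python3 - <<'E'
from h import *
st=arm.observe(); P=pose("wrist",st)
i=arm.snapshot("wrist"); cv2.imwrite("pics/w1.png",i[:,:,::-1])
print(st["tool_pos"],q(st["orientation"]).as_matrix().round(3),st["finger_gap"],st["clock"])
for t,z in(("wide_pot",.044),("small_pot",.04),("plunger",.036)):
    for d in arm.silhouettes(t,"wrist")[:2]:
        ys,xs=np.nonzero(d["pixels"]); print(t,round(d["score"],2),d["uv"],xs.min(),xs.max(),ys.min(),ys.max(),onz(P,d["uv"],z).round(3))
E
```

```text
clock: 3.3
tool_pos: [0.4942, -0.0643, 0.2314]
orientation: [0.0, 0.781, 0.625, 0.0]
force: [0.1, 0.4, -0.6]
finger_gap: 0.282
gripper_force: 0.0
[ 0.49418376 -0.06431798  0.23143713] [[ 0.219  0.976  0.   ]
 [ 0.976 -0.219 -0.   ]
 [-0.     0.    -1.   ]] 0.28160149143102386 3.3
wide_pot 0.75 [416.6, 275.5] 391 447 248 303 [ 0.606 -0.191  0.044]
wide_pot 0.59 [283.5, 176.1] 257 311 146 203 [ 0.497 -0.062  0.044]
small_pot 0.71 [312.4, 122.6] 292 336 100 147 [ 0.533 -0.021  0.04 ]
plunger 0.88 [281.0, 269.1] 270 295 260 282 [ 0.474 -0.157  0.036]
```

View pics/w1.png

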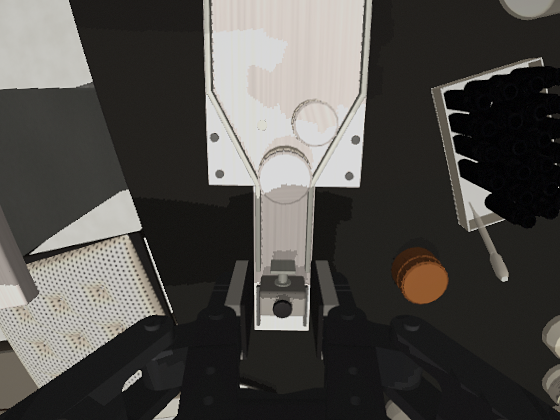

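```bash
cat > d.py <<'E'
from h import *
import sys
st=arm.observe(); P=pose("wrist",st)
im=cv2.imread("pics/w1.png")
from scipy.optimize import least_squares
pix=np.array([[257,184],[313,184],[209,95],[367,93],[255,265],[311,265]],float)
mod=np.array([[0,-26.5],[0,26.5],[-90,-72.5],[-90,72.5],[75,-26.5],[75,26.5]])/1000
def w(p,m,z): c,s=np.cos(p[2]),np.sin(p[2]); return np.c_[p[0]+m[:,0]*c-m[:,1]*s,p[1]+m[:,0]*s+m[:,1]*c,np.full(len(m),z)]
def res(p):
    r=proj(P,w(p,mod,.016))-pix; r[4:,1]=0; return r.ravel()
s=least_squares(res,[.49,-.08,-1.8]); p=s.x; print(p,np.degrees(p[2]),s.fun.round(1))
big=cv2.resize(im[60:300,180:400],None,fx=2.5,fy=2.5,interpolation=cv2.INTER_CUBIC)
def line(pts,z,col):
    u=proj(P,w(p,np.array(pts)/1000,z)); u=((u-[180,60]+.5)*2.5-.5).round().astype(int); cv2.polylines(big,[u],False,col,1)
for s_ in(1,-1):
    line([[97,24*s_],[0,24*s_],[-90,70*s_],[-187,70*s_]],.016,(0,0,255))
t=np.linspace(0,6.3,60)
def toT(X): d=X[:2]-p[:2]; c,s=np.cos(p[2]),np.sin(p[2]); return np.array([d[0]*c+d[1]*s,-d[0]*s+d[1]*c])*1000
for uv,r,z,col in((eval(sys.argv[1]),25,.044,(0,255,0)),(eval(sys.argv[2]),20.5,.04,(255,0,0))):
    c=toT(onz(P,uv,z)); print(c.round(1)); line([[c[0]+r*np.cos(a),c[1]+r*np.sin(a)] for a in t],z,col)
print("plunger top edge",toT(onz(P,(283,262),.036)).round(1))
cv2.imwrite("pics/"+sys.argv[3],big)
E
python3 d.py "(285,178)" "(314,121)" w1a.png
```

```text
[ 0.49548679 -0.07825692 -1.81480327] -103.98056823375406 [ 1.6  1.4 -1.   2.1  0.  -3.9 -2.5  0.5  3.9  0.  -1.8  0. ]
[-14.3  -0.8]
[-65.4  24. ]
plunger top edge [73.7 -1.2]
```

View pics/w1a.png

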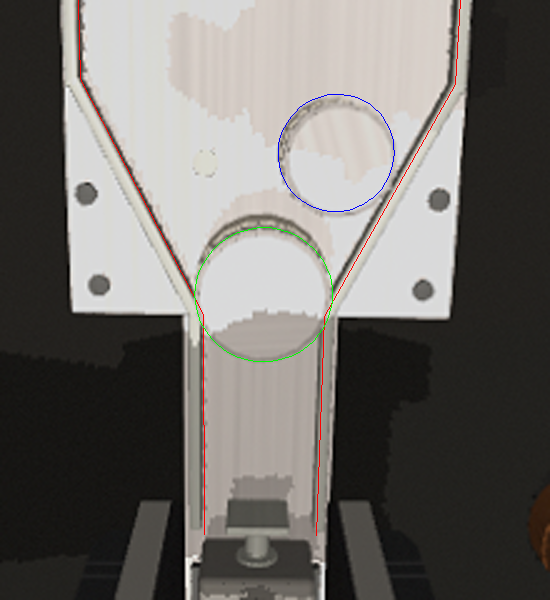

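```bash
python3 - <<'E'
s=open("d.py").read()
a=s.index("pix=");b=s.index("def w(")
s=s[:a]+'''big_=np.array([[81,76],[450,82],[203,312],[325,312],[201,525],[313,525]],float)
pix=(big_+.5)/2.5-.5+[180,60]
mod=np.array([[-90,-70],[-90,70],[0,-24],[0,24],[85,-24],[85,24]])/1000
'''+s[b:]
open("d.py","w").write(s)
E
python3 d.py "(285,178)" "(314,122)" w1b.png
```

```text
[ 0.4949877  -0.0770868  -1.81700685] -104.10682396464833 [-1.1 -0.3  1.6 -0.  -0.6 -0.2 -1.   0.6  0.4  0.   0.7  0. ]
[-13.3  -0. ]
[-63.6  24.7]
plunger top edge [74.7 -0.3]
```

View pics/w1b.png

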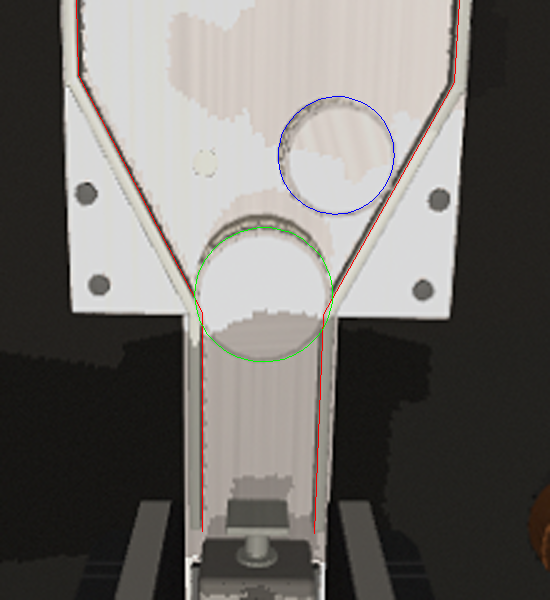

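```bash
python3 -m inch '{"slide":[[-2.22,1.28,0],[-2.22,1.28,0],[0,0,3.9],[0,0,3.9],[0,0,3.9],[0,0,3.9],[0,0,3.9],[0,0,0.8],[0,0,0.8],[0,0,0]],"rot":[[0,0,0],[0,0,0],[0,0,-8.5],[0,0,-8.5],[0,0,-8.5],[0,0,0],[0,0,0],[0,0,0],[0,0,0],[0,0,0]],"fingers":[0.43,0.43,0.43,0.43,0.43,0.43,0.43,0.43,0.43,0.43]}'
cat > t.py <<'E'
from h import *
o=np.array([.495,-.0771]);a=-1.817
def T(X): d=np.asarray(X)[:2]-o; c,s=np.cos(a),np.sin(a); return np.array([d[0]*c+d[1]*s,-d[0]*s+d[1]*c])*1000
def W(t): t=np.asarray(t)/1000; c,s=np.cos(a),np.sin(a); return o+[t[0]*c-t[1]*s,t[0]*s+t[1]*c]
def ang(st): m=q(st["orientation"]).as_matrix(); return np.degrees(np.arctan2(m[1,0],m[0,0])-a)
def go(t):  # slide (cm) in tool frame to tray point
    st=arm.observe(); m=q(st["orientation"]).as_matrix(); d=np.r_[W(t)-st["tool_pos"][:2],0]
    return (m.T@d*100).round(2)
def info():
    st=arm.observe(); print("tcp tray",T(st["tool_pos"]).round(1),"z",st["tool_pos"][2].round(4),"ang",ang(st).round(1)%360,"F",st["force"].round(1),st["clock"])
def look(name):
    st=arm.observe();P=pose("wrist",st); i=arm.snapshot("wrist"); cv2.imwrite("pics/"+name,i[:,:,::-1])
    for t,z in(("wide_pot",.044),("small_pot",.04)):
        for d in arm.silhouettes(t,"wrist")[:3]:
            ys,xs=np.nonzero(d["pixels"]); print(t,round(d["score"],2),d["uv"],xs.min(),xs.max(),ys.min(),ys.max(),T(onz(P,d["uv"],z)).round(1))
E
python3 -c "
from t import *
info(); look('w2.png')"
```

```text
clock: 4.75
tool_pos: [0.51, -0.1137, 0.0212]
orientation: [0.001, 0.626, 0.78, 0.0]
force: [-0.2, -1.0, -0.7]
finger_gap: 0.288
gripper_force: 0.0
tcp tray [31.8 23.5] z 0.0212 ang 206.6 F [-0.2 -1.  -0.7] 4.75
wide_pot 0.85 [272.5, 169.6] 200 350 95 242 [-14.   -2.1]
wide_pot 0.45 [392.9, 414.4] 386 410 405 419 [58.9 91.7]
small_pot 0.66 [408.9, 75.5] 337 474 8 139 [-60.6  23.6]
```

View pics/w2.png

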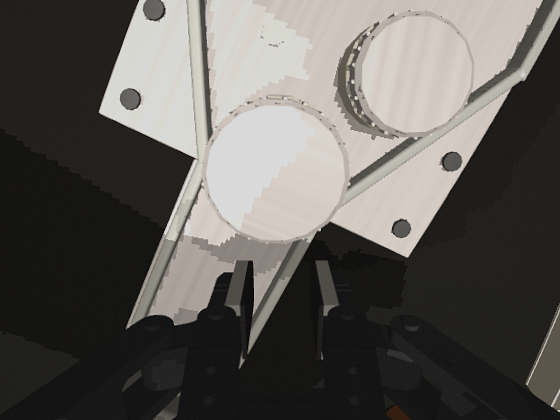

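```bash
python3 -m inch '{"slide":[[0.7,0,0],[0.5,0,0],[0.4,0,0],[0.4,0,0],[0.4,0,0],[0.4,0,0],[0.4,0,0],[0.4,0,0],[0.4,0,0],[0,0,0]],"rot":[[0,0,0],[0,0,0],[0,0,0],[0,0,0],[0,0,0],[0,0,0],[0,0,0],[0,0,0],[0,0,0],[0,0,0]],"fingers":[0.43,0.43,0.43,0.43,0.43,0.43,0.43,0.43,0.43,0.43]}'
python3 -c "
from t import *
info(); look('w3.png')"
```

```text
clock: 6.15
tool_pos: [0.5002, -0.0739, 0.0202]
orientation: [-0.0, 0.626, 0.78, 0.0]
force: [-0.2, -0.4, 0.4]
finger_gap: 0.284
gripper_force: 0.0
tcp tray [-4.4  4.3] z 0.0202 ang 206.6 F [-0.2 -0.4  0.4] 6.15
wide_pot 0.69 [280.8, 215.2] 210 355 136 286 [-37.7 -12. ]
small_pot 0.66 [404.8, 180.6] 341 468 122 244 [-66.6  20.9]
```

```bash
python3 -m inch '{"slide":[[0.4,0,0],[0.4,0,0],[0.4,0,0],[0.4,0,0],[0.4,0,0],[0.4,0,0],[0,0,0]],"rot":[[0,0,0],[0,0,0],[0,0,0],[0,0,0],[0,0,0],[0,0,0],[0,0,0]],"fingers":[0.43,0.43,0.43,0.43,0.43,0.43,0.43]}'
python3 -c "
from t import *
info(); look('w4.png')"
```

```text
clock: 7.18
tool_pos: [0.4951, -0.0505, 0.0203]
orientation: [-0.0, 0.626, 0.78, 0.0]
force: [-0.6, -0.5, -0.2]
finger_gap: 0.284
gripper_force: 0.0
tcp tray [-25.9  -6.4] z 0.0203 ang 206.6 F [-0.6 -0.5 -0.2] 7.175
wide_pot 0.91 [281.9, 212.4] 211 355 136 285 [-60.1 -22.8]
small_pot 0.63 [400.6, 239.5] 348 464 177 297 [-68.9  20.6]
```

View pics/w4.png

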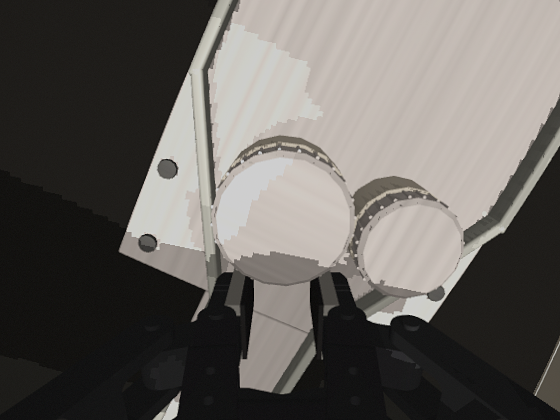

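```bash
python3 -m inch '{"slide":[[-0.5,0,0],[0,0,0],[0,0,0],[0.4,0,0],[0.4,0,0],[0.4,0,0],[0.4,0,0],[0.4,0,0],[0.4,0,0],[0,0,0]],"rot":[[0,0,0],[0,0,0],[0,0,0],[0,0,0],[0,0,0],[0,0,0],[0,0,0],[0,0,0],[0,0,0],[0,0,0]],"fingers":[0.62,0.62,0.62,0.62,0.62,0.62,0.62,0.62,0.62,0.62]}'
python3 -c "
from t import *
info(); look('w5.png')"
```

```text
clock: 8.57
tool_pos: [0.4909, -0.0319, 0.0202]
orientation: [-0.0, 0.626, 0.78, -0.0]
force: [-0.4, -0.8, 0.6]
finger_gap: 0.189
gripper_force: 0.0
tcp tray [-42.8 -15. ] z 0.0202 ang 206.6 F [-0.4 -0.8  0.6] 8.575
wide_pot 0.83 [275.3, 211.1] 207 353 131 281 [-76.5 -33.5]
small_pot 0.67 [396.0, 274.7] 340 456 217 328 [-73.1  18.2]
```

View pics/w5.png

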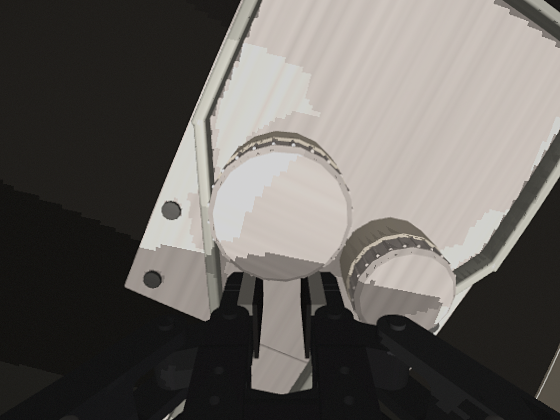

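```bash
python3 -m inch '{"slide":[[-1.0,0,0],[0,0,0],[0,0,0],[0,0,0],[0,-1.1,0],[0,-1.05,0],[0.5,0,0],[0.5,0,0],[0.5,0,0],[0.5,0,0],[0.5,0,0],[0.5,0,0],[0.5,0,0],[0,0,0]],"rot":[[0,0,0],[0,0,8.87],[0,0,8.87],[0,0,8.87],[0,0,0],[0,0,0],[0,0,0],[0,0,0],[0,0,0],[0,0,0],[0,0,0],[0,0,0],[0,0,0],[0,0,0]],"fingers":[0.62,0.43,0.43,0.43,0.43,0.43,0.43,0.43,0.43,0.43,0.43,0.43,0.43,0.43]}'
python3 -c "
from t import *
info(); look('w6.png')"
```

```text
clock: 10.48
tool_pos: [0.4811, -0.0025, 0.0203]
orientation: [-0.0, 0.788, 0.615, 0.0]
force: [-0.1, 0.5, 0.1]
finger_gap: 0.287
gripper_force: 0.0
tcp tray [-69.  -31.7] z 0.0203 ang 180.0 F [-0.1  0.5  0.1] 10.475
wide_pot 0.66 [279.2, 212.0] 208 353 134 285 [-107.4  -31.7]
small_pot 0.57 [417.5, 284.3] 362 478 227 336 [-77.3  20.4]
```

```bash
python3 -m inch '{"slide":[[0.5,0,0],[0.5,0,0],[0.5,0,0],[0.5,0,0],[0.5,0,0],[0.5,0,0],[0.4,0,0],[0.3,0,0],[0,0,0],[0,0,0],[-1.5,0,0],[0,0,-5],[-2,0,-5],[-2,0,-5],[0,0,-5],[0,0,0]],"rot":[[0,0,0],[0,0,0],[0,0,0],[0,0,0],[0,0,0],[0,0,0],[0,0,0],[0,0,0],[0,0,0],[0,0,0],[0,0,0],[0,0,0],[0,0,0],[0,0,0],[0,0,0],[0,0,0]],"fingers":[0.43,0.43,0.43,0.43,0.43,0.43,0.43,0.43,0.43,0.43,0.43,0.43,0.43,0.43,0.43,0.43]}'
python3 -c "
from t import *
info(); look('w7.png')"
```

```text
clock: 12.62
tool_pos: [0.4797, -0.0221, 0.2252]
orientation: [0.004, 0.789, 0.614, 0.003]
force: [-0.7, -1.2, -0.1]
finger_gap: 0.286
gripper_force: 0.0
tcp tray [-49.6 -28.2] z 0.2252 ang 179.9 F [-0.7 -1.2 -0.1] 12.625
wide_pot 0.97 [273.0, 77.4] 245 305 45 106 [-138.1  -32.6]
wide_pot 0.68 [437.7, 304.1] 411 467 276 333 [ 80.7 135.1]
small_pot 0.8 [338.8, 159.5] 314 362 134 182 [-68.   25.6]
```

View pics/w7.png

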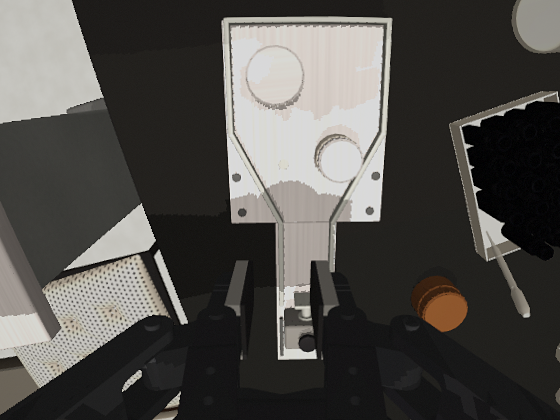

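```bash
python3 -c "
from t import *
info(); print(go((-106,27.5)))
P=pose('wrist')
for uv,z in(((341,161),.04),((275,75),.044)): print(T(onz(P,uv,z)))
"
```

```text
tcp tray [-49.9 -32.5] z 0.2194 ang 180.0 F [-0.   1.2 -0.2] 12.775
[ 5.61  5.99 -0.01]
[-68.14563596  20.20367074]
[-140.05447128  -37.2230852 ]
```

```bash
python3 -c "
from t import *
info(); look('w8.png'); info()
i=cv2.imread('pics/w8.png'); cv2.imwrite('pics/w8c.png',cv2.resize(i[10:240,200:410],None,fx=2.5,fy=2.5,interpolation=cv2.INTER_CUBIC))
"
```

```text
tcp tray [-49.9 -32.5] z 0.2194 ang 180.0 F [-0.   1.2 -0.2] 12.775
wide_pot 0.97 [446.0, 305.9] 419 476 279 336 [ 77.9 134.3]
wide_pot 0.68 [281.6, 76.6] 252 311 44 106 [-138.8  -31.8]
wide_pot 0.6 [313.0, 134.4] 227 401 15 362 [-91.7  -5.2]
small_pot 0.82 [344.4, 160.8] 322 372 135 184 [-68.3  23.2]
tcp tray [-50.3 -33. ] z 0.2185 ang 180.0 F [-1.3  0.  -0.5] 12.925
```

View pics/w8c.png

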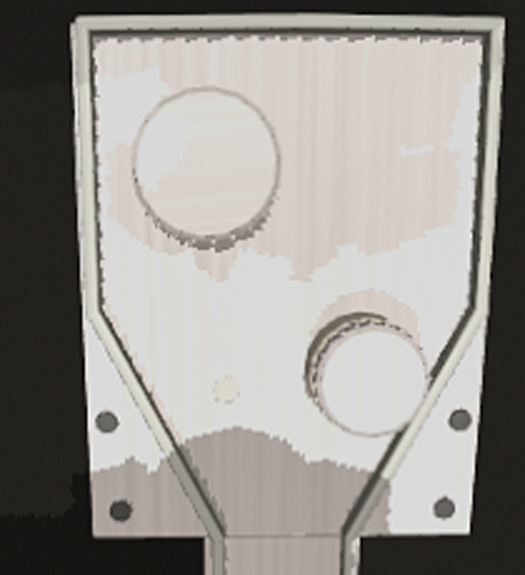

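```bash
python3 -m inch '{"slide":[[2.83,3.02,0],[2.83,3.02,0],[0,0,3.5],[0,0,3.5],[0,0,3.5],[0,0,3.5],[0,0,3],[0,0,1.8],[0,0,0.8],[0,0,0.4],[0,0,0]],"rot":[[0,0,0],[0,0,0],[0,0,0],[0,0,0],[0,0,0],[0,0,0],[0,0,0],[0,0,0],[0,0,0],[0,0,0],[0,0,0]],"fingers":[0.43,0.43,0.43,0.43,0.43,0.43,0.43,0.43,0.43,0.43,0.43]}'
python3 -c "
from t import *
info()"
```

```text
clock: 14.3
tool_pos: [0.5492, 0.0198, 0.0205]
orientation: [0.0, 0.789, 0.615, 0.0]
force: [-0.2, -0.0, -0.5]
finger_gap: 0.283
gripper_force: 0.0
tcp tray [-107.2   28.9] z 0.0205 ang 180.0 F [-0.2 -0.  -0.5] 14.3
```

```bash
python3 -m inch '{"slide":[[-0.5,-0.05,0],[-0.4,-0.05,0],[-0.3,0,0],[-0.44,-0.2,0],[-0.44,-0.2,0],[-0.44,-0.2,0],[-0.44,-0.2,0],[-0.44,-0.2,0],[-0.44,-0.2,0],[-0.44,-0.2,0],[-0.44,-0.2,0],[-0.44,-0.2,0],[-0.44,-0.2,0],[-0.44,-0.2,0],[0,0,0]],"rot":[[0,0,0],[0,0,0],[0,0,0],[0,0,0],[0,0,0],[0,0,0],[0,0,0],[0,0,0],[0,0,0],[0,0,0],[0,0,0],[0,0,0],[0,0,0],[0,0,0],[0,0,0]],"fingers":[0.43,0.43,0.43,0.43,0.43,0.43,0.43,0.43,0.43,0.43,0.43,0.43,0.43,0.43,0.43]}'
python3 -c "
from t import *
info()
arm.snapshot('side');i=arm.snapshot('scene')
for c in('side','scene'):
  P=pose(c)
  arm.snapshot(c)
  for d in arm.silhouettes('small_pot',c)[:2]+arm.silhouettes('wide_pot',c)[:3]: print(c,round(d['score'],2),d['uv'],d['pixels'].sum(),T(onz(P,d['uv'],.025)).round(1))
"
```

```text
clock: 16.18
tool_pos: [0.5115, -0.0335, 0.0202]
orientation: [-0.0, 0.789, 0.615, -0.0]
force: [0.2, 0.4, 0.6]
finger_gap: 0.283
gripper_force: 0.0
tcp tray [-46.3   5.3] z 0.0202 ang 180.0 F [0.2 0.4 0.6] 16.175
side 0.42 [257.1, 220.5] 50 [-31.6  15.9]
side 0.95 [235.2, 296.6] 523 [-284.7  -66.2]
side 0.78 [251.6, 252.1] 388 [-142.7  -29.5]
side 0.76 [237.2, 182.3] 205 [ 89.4 150. ]
scene 0.68 [271.4, 217.2] 230 [-7.5  2.8]
scene 0.88 [229.6, 206.5] 312 [-140.3  -31.2]
scene 0.65 [335.7, 213.6] 354 [105.4 133.5]
scene 0.52 [194.9, 197.0] 294 [-265.5  -59.9]
```

```bash
python3 -m inch '{"slide":[[-0.3,-0.18,0],[-0.3,-0.17,0],[-0.3,-0.18,0],[-0.3,0,0],[-0.3,0,0],[-0.3,0,0],[-0.3,0,0],[-0.3,0,0],[-0.3,0,0],[0,0,0]],"rot":[[0,0,0],[0,0,0],[0,0,0],[0,0,0],[0,0,0],[0,0,0],[0,0,0],[0,0,0],[0,0,0],[0,0,0]],"fingers":[0.43,0.43,0.43,0.43,0.43,0.43,0.43,0.43,0.43,0.43]}'
cat > s.py <<'E'
from t import *
info()
for c in('scene','side'):
  P=pose(c); arm.snapshot(c)
  for d in arm.silhouettes('small_pot',c)[:2]+arm.silhouettes('plunger',c)[:1]:
    ys,xs=np.nonzero(d["pixels"]);print(c,round(d['score'],2),d['uv'],xs.min(),xs.max(),ys.min(),ys.max(),T(onz(P,d['uv'],.022)).round(1))
E
python3 s.py
```

```text
clock: 17.82
tool_pos: [0.5002, -0.0583, 0.0203]
orientation: [0.0, 0.789, 0.615, -0.0]
force: [-0.1, 0.1, -0.3]
finger_gap: 0.283
gripper_force: 0.0
tcp tray [-19.5   0.4] z 0.0203 ang 180.0 F [-0.1  0.1 -0.3] 17.825
scene 0.69 [278.4, 219.5] 268 283 211 228 [11.4 10.1]
scene 0.21 [378.0, 250.0] 373 388 235 258 [290.7  59.7]
scene 0.54 [271.0, 227.8] 206 331 194 254 [ 29.4 -34.6]
side 0.32 [253.4, 240.0] 208 303 182 277 [-99.8 -10.6]
```

```bash
python3 -m inch '{"slide":[[-0.3,0,0],[-0.3,0,0],[-0.3,0,0],[-0.3,0,0],[-0.3,0,0],[-0.3,0,0],[-0.3,0,0],[-0.3,0,0],[-0.3,0,0],[-0.3,0,0],[-0.3,0,0],[0,0,0]],"rot":[[0,0,0],[0,0,0],[0,0,0],[0,0,0],[0,0,0],[0,0,0],[0,0,0],[0,0,0],[0,0,0],[0,0,0],[0,0,0],[0,0,0]],"fingers":[0.43,0.43,0.43,0.43,0.43,0.43,0.43,0.43,0.43,0.43,0.43,0.43]}'
python3 s.py
```

```text
clock: 19.62
tool_pos: [0.4921, -0.0903, 0.0203]
orientation: [0.0, 0.789, 0.615, -0.0]
force: [-0.2, -0.1, 0.3]
finger_gap: 0.286
gripper_force: 0.0
tcp tray [13.5  0.4] z 0.0203 ang 180.0 F [-0.2 -0.1  0.3] 19.625
scene 0.72 [284.7, 222.9] 277 292 215 232 [36.9  7.8]
scene 0.66 [263.1, 226.5] 207 332 193 255 [  9.4 -43.6]
scene 0.48 [296.5, 226.6] 293 300 224 234 [73.2 14. ]
side 0.38 [268.9, 207.9] 268 282 200 214 [33.4 14.1]
```

```bash
python3 -m inch '{"slide":[[-0.2,0,0],[-0.2,0,0],[-0.2,0,0],[-0.2,0,0],[-0.15,0,0],[-0.15,0,0],[-0.15,0,0]],"rot":[[0,0,0],[0,0,0],[0,0,0],[0,0,0],[0,0,0],[0,0,0],[0,0,0]],"fingers":[0.43,0.43,0.43,0.43,0.43,0.43,0.43]}'
python3 -m inch '{"slide":[[-0.15,0,0],[-0.15,0,0]],"rot":[[0,0,0],[0,0,0]],"fingers":[0.43,0.43]}'
python3 -c "
from t import *
info()"
```

```text
clock: 20.8
tool_pos: [0.4891, -0.1023, 0.0203]
orientation: [-0.0, 0.789, 0.615, -0.0]
force: [-0.2, -0.6, 1.0]
finger_gap: 0.285
gripper_force: 0.1
clock: 21.05
tool_pos: [0.4884, -0.1052, 0.0203]
orientation: [-0.0, 0.789, 0.615, 0.0]
force: [-0.2, 0.1, -0.8]
finger_gap: 0.289
gripper_force: 0.1
tcp tray [28.8  0.4] z 0.0203 ang 180.0 F [-0.2  0.1 -0.8] 21.05
```

```bash
for k in 1 2; do python3 -m inch '{"slide":[[-0.12,0,0],[-0.12,0,0]],"rot":[[0,0,0],[0,0,0]],"fingers":[0.43,0.43]}' | grep -E "pos|force"; done
python3 s.py
```

```text
tool_pos: [0.4878, -0.1075, 0.0203]
force: [0.9, 0.6, -0.5]
gripper_force: 0.1
tool_pos: [0.4872, -0.1098, 0.0203]
force: [0.6, -0.3, -0.1]
gripper_force: 0.1
tcp tray [33.6  0.4] z 0.0203 ang 180.0 F [ 0.6 -0.3 -0.1] 21.55
scene 0.48 [290.2, 226.4] 282 298 217 235 [60.5  3.9]
scene 0.39 [408.3, 232.2] 398 419 215 247 [298.8 180.7]
side 0.68 [275.5, 205.8] 271 285 197 211 [50.4  2. ]
```

```bash
for k in 1 2 3; do python3 -m inch '{"slide":[[-0.1,0,0],[-0.1,0,0]],"rot":[[0,0,0],[0,0,0]],"fingers":[0.43,0.43]}' | grep -E "pos|force"; done
python3 s.py
```

```text
tool_pos: [0.4868, -0.1112, 0.0203]
force: [1.5, 2.8, 0.5]
gripper_force: 1.1
tool_pos: [0.4864, -0.1129, 0.0203]
force: [1.2, 4.5, 1.1]
gripper_force: 1.9
tool_pos: [0.4858, -0.1154, 0.0203]
force: [0.1, 4.1, 0.2]
gripper_force: 1.9
tcp tray [39.4  0.4] z 0.0203 ang 180.0 F [0.1 4.1 0.2] 22.6
scene 0.62 [292.0, 226.1] 283 298 218 236 [62.8  8.1]
side 0.54 [277.2, 205.3] 272 286 195 210 [54.6 -1.2]
```

```bash
for k in 1 2; do python3 -m inch '{"slide":[[-0.1,0,0],[-0.1,0,0]],"rot":[[0,0,0],[0,0,0]],"fingers":[0.43,0.43]}' | grep -E "pos|force"; done
python3 -c "
from t import *
info()"
```

```text
tool_pos: [0.4852, -0.1175, 0.0203]
force: [0.9, 5.1, 0.3]
gripper_force: 1.9
tool_pos: [0.4848, -0.1195, 0.0203]
force: [1.2, 4.7, -0.7]
gripper_force: 1.9
tcp tray [43.6  0.4] z 0.0203 ang 180.0 F [ 1.2  4.7 -0.7] 23.4
```

```bash
for k in 1 2 3; do python3 -m inch '{"slide":[[-0.06,0,0]],"rot":[[0,0,0]],"fingers":[0.43]}' | grep -E "pos|force"; done
```

```text
tool_pos: [0.4846, -0.1201, 0.0203]
force: [1.2, 4.6, -0.4]
gripper_force: 1.9
tool_pos: [0.4845, -0.1207, 0.0203]
force: [1.7, 4.2, 0.7]
gripper_force: 1.9
tool_pos: [0.4844, -0.1212, 0.0203]
force: [0.4, 5.3, 0.2]
gripper_force: 2.2
```

```bash
for k in 1 2; do python3 -m inch '{"slide":[[-0.05,0,0]],"rot":[[0,0,0]],"fingers":[0.43]}' | grep -E "pos|force"; done
```

```text
tool_pos: [0.4844, -0.1213, 0.0203]
force: [1.7, 5.8, 0.2]
gripper_force: 2.6
tool_pos: [0.4843, -0.1214, 0.0204]
force: [2.8, 7.0, 0.7]
gripper_force: 3.1
```

```bash
python3 -m inch '{"slide":[[-0.04,0,0],[0,0,0]],"rot":[[0,0,0],[0,0,0]],"fingers":[0.43,0.43]}' | grep -E "pos|force"
python3 -m inch '{"slide":[[0.1,0,0],[0.3,0,0],[0.6,0,0],[1,0,0],[1,0,-1],[0,0,-3],[0,0,-5],[0,0,-5],[0,0,-5],[0,0,-1],[0,0,0],[0,0,0],[0,0,0]],"rot":[[0,0,0],[0,0,0],[0,0,0],[0,0,0],[0,0,0],[0,0,0],[0,0,0],[0,0,0],[0,0,0],[0,0,0],[0,0,0],[0,0,0],[0,0,0]],"fingers":[0.43,0.43,0.43,0.43,0.43,0.43,0.43,0.43,0.43,0.43,0.43,0.43,0.43]}'
python3 s.py; python3 -c "
from t import *
look('w9.png')
P=pose('wrist')
for d in arm.silhouettes('plunger','wrist')[:2]:
    ys,xs=np.nonzero(d['pixels']); print(d['score'],xs.min(),xs.max(),ys.min(),ys.max(),T(onz(P,((xs.min()+xs.max())/2,ys.min()),.036)))
"
```

```text
tool_pos: [0.4843, -0.1214, 0.0204]
force: [3.0, 6.5, 0.2]
gripper_force: 3.3
clock: 25.9
tool_pos: [0.4901, -0.093, 0.2184]
orientation: [-0.002, 0.789, 0.615, -0.001]
force: [-0.0, 0.3, 0.4]
finger_gap: 0.281
gripper_force: 0.0
tcp tray [16.6 -0.9] z 0.2184 ang 180.0 F [-0.   0.3  0.4] 25.9
scene 0.53 [293.6, 226.4] 285 301 218 237 [67.   9.8]
side 0.62 [281.0, 201.3] 272 287 192 209 [75.6 -2.6]
side 0.35 [257.9, 241.1] 207 304 182 278 [-97.8 -22.9]
wide_pot 0.97 [425.1, 251.3] 396 456 222 282 [ 83.8 137.3]
wide_pot 0.85 [244.0, 11.7] 212 273 0 30 [-122.4  -28.8]
small_pot 0.87 [277.7, 233.5] 260 302 207 257 [66.8 -2.8]
small_pot 0.59 [242.5, 12.1] 213 273 0 28 [-122.9  -30.4]
0.43 268 294 255 262 [90.84688777  0.65575891]
```

```bash
python3 -c "
from plant import arm
print(arm.sign_off())"
```

```text
the job is handed in; nothing more can be done
None
```

I handed the job in at about 26 s. By my measurements the wide pot stands in the pen, about 140 mm behind the mouth. The small pot stands in the lane, about 65 mm past the mouth. The plunger stopped after about 10 mm, where the push rose from about 4 N to 7 N; I read that as fully in but did not measure its position. The sign-off call did not report a verdict.

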